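# Set the stropping machine to speed five and start it

## Robot

A 6-joint arm with a two-finger parallel gripper is mounted at the origin on a cart in front of the work surface, level with it; the furniture and walls round the work are solid. World frame = base frame: x ahead of the robot, y to its left, z up, the work surface at z = 0. Lengths are in m, angles in rad, forces in N, time in s.
With the tool pointing down it reaches from about 0.25 to 0.725 m from the base axis. Payload 4 kg.
Tool frame: the origin (TCP) lies at the very end of the fingers, on their centre line; the grasp point (between the pads) lies 19 mm behind it (robot.pinch_z is the distance from the TCP to the grasp point, in m); z points along the fingers, y is the direction in which the jaws open and shut (so a half turn about z gives the same grasp; the last joint's range is limited). The gripper opens to 85 mm and grips with 20 to 120 N. Pads are 22 mm wide; open, the fingers measure 114 mm over their backs; the gripper's body (76 mm by 85 mm) begins 54 mm behind the grasp point. The pads swing forward as they close: fully open they stand 13 mm farther back than shut.
Start: joints at [-1.105, 0.241, 0.005, 1.335, 0, 1.571], TCP at [0.225, -0.447, 0.231] pointing down, gripper open.
Joint ranges: [-2.72, 2.72], [-1.05, 1.87], [-1.09, 1.28], [-1.99, 2.15], [-1.42, 1.44], [-3.14, 3.14]. Speed limits (rad/s): [2.79, 2.79, 3.14, 3.14, 3.14, 3.14].

## Interface

Orientations are given as a unit quaternion [w, x, y, z].
In Python, from cell import robot, imaging gives the robot as it stands. The module is installed in compiled form; this text tells all that it offers.
- The arm moves only by the tool drive_tool, never from a script. Its argument "targets" is text: rows parted by semicolons, each of 7 numbers parted by spaces: the shift along the world's x, y, z normalised to -1 to 1, where 1 is 0.1 m, then the turn, a rotation vector about the world's x, y, z normalised to -1 to 1, where 1 is 90 degrees, then the opening, from 0 (shut) to 1 (fully open). A call has 1 to 20 rows; each row is the pose to reach, as a shift and turn from the pose commanded when the call began; what a row does not reach only later rows make up. A row lasts 1/10 s, in which the tool goes at most 50 mm and 8.59 degrees, less where a joint would pass 70% of its speed; a pose out of reach is approached as far as the arm can. A call with a number of a shift or a turn outside -1 to 1 is refused whole. A call with a gripper value outside its range is refused whole. The fingers move at their own pace and stop on an object; the grip force is fixed at half the most. Time passes only in rows, so rows that repeat a pose let the fingers close. It gives the time, the measured TCP pose, the force and the opening at its end, in the units of the state.
- robot.get_obs(): the state, without advancing time (a new reading comes with each control period).
- imaging.snapshot(name): name is "side" or "top"; returns the picture (384x512x3 uint8, blue, green, red); there is no depth.
- imaging.camera_params(name): a dict with "fx", "fy", "cx", "cy" (pixels), "k1" (the pictures are not rectified: a ray, as slopes to the right and down, at radius r is drawn at 1 + k1 r^2 times it, then the intrinsics apply), "T" (4x4, takes a point from camera to world coordinates). Camera axes: x right, y up, looking along -z (the intrinsics and any distortion apply to the point x, -y, -z); pixel columns grow to the right and rows downward; lengths in m; the calibration is good to about 2 mm. A picture is of the moment at which its call begins. camera_params takes no time and is no camera call.
- robot.sign_off(): hands the job in, once; it reports no verdict.
The state is a dict: "clock": time; "qpos": joint angles; "dq": joint speeds; "effort": joint torques, N m; "tool_pos": TCP position; "ee_rot": TCP orientation; "ft_force": force on the tool from outside, world axes, zero at the start; "wrist_torque": the same for the moment, N m; "width": opening from 0.0 (shut) to 1.0 (fully open).
Only numpy, scipy, OpenCV 4.12 (cv2) and the standard library are available. Lean on these libraries where they do the work, as an engineer would, in place of code of your own. Each camera call takes 0.05 s, during which the arm holds its last target.

## Task

Get the stropping machine running for the carving tools: with a fingertip, push the bar handle of its speed selector clockwise, click by click, from where it was left to the fifth step up from off (the fifth dot), without clicking on to the sixth; only then press the green start button fully down and let it come back up. Only push the handle, do not pinch it; leave the red stop button and the carving tools and wax tin by the machine alone.

Things in the scene. Friction and masses are not known exactly. Their poses are not given: they have to be found in the camera images.
- machine: Grey stropping machine, 335 (x) x 200 (y) mm, fixed to the bench; origin on the bench under its centre; x points to the back, y to the operator's left, z up. Front half: flat black control deck 72 mm above the bench. Rear half (x > 7 mm): motor housing 90 mm high with a brown leather disc, 148 mm across, its nut to 111 mm; tool rest bar at its left edge, top 126 mm.
- dial_axis (a point): Selector axis on the deck surface, 72 mm above the bench, at (-88, +30) mm in the machine's frame. Axes as the machine's. Round it a flat bright dial plate, 128 mm across: a red bar at off (the machine's +y, left), then six black dots that grow, clockwise seen from above, 30 degrees apart, the third at +x (back), the sixth at -y (right). Nothing else rises from the dial plate.
- selector (a joint): Angle of the speed selector, rad, growing clockwise seen from above: 0 off (stop), step n at 0.5236 n, step five 2.618, step six 3.142 (stop). The pointer direction is (sin q, cos q) in the machine's x, y. A sprung ball pulls it into each step; over the crest midway between steps, it snaps on by itself to the next. About 3 N pushing 35 mm off the axis moves it. It was left at off, one or two, rarely on a crest.
- pointer_tip (a point): Top of the pointer end of the black bar handle with a white line, 46 mm from the axis, 33 mm above the deck. The bar is 13 mm wide, reaches 46 mm to the pointer and 24 mm the other way, its upright flanks from 7 to 33 mm above the deck. Below it a round skirt, 48 mm across, 8 mm high.
- flank_ccw: The flank of the bar handle that is pushed for a clockwise turn (the one behind the pointer). Origin on the selector axis at deck height; turns with the handle, whose pointer is its +y; the flank is at x = -6.5 mm.
- flank_cw: The other flank of the bar handle, at x = +6.5 mm in the same frame. Force on both flanks at once is a pinch.
- start (a joint): Travel of the green start button, m: 0 up, 0.006 fully down. Sprung; fully down takes 5 N; comes back up by itself.
- start_top (a point): Centre of the top of the green start button, 26 mm across, 18 mm above the deck when up, in a black round collar 42 mm across and 12 mm high (so fully down it is flush with the collar). At (-58, -68) mm in the machine's frame.
- stop (a joint): Travel of the red stop button, m: 0 up, 0.006 fully down. Sprung like the green one. To be left alone.
- stop_top (a point): Centre of the top of the red stop button, same size as the green one, 60 mm nearer the operator, at (-118, -68) mm in the machine's frame.
- gouge: Loose carving gouge with black handle, 70 x 186 x 26 mm, lying on the bench left of the machine; origin under its centre. Bystander.
- chisel: Loose carving gouge with brown wooden handle, 178 x 152 x 34 mm, lying on the bench right of the machine; origin under its centre. Bystander.
- wax: Loose open tin of yellow wax, 61 mm across, 18 mm high, standing in front of the machine; origin under its centre. Bystander.

How it is judged:
On the way, in this order (a step that is already met when the one before it is completed fails the run):
1. the selector rests on step five (value of joint selector between 2.518 and 2.718 rad), for 0.3 s.
2. the green start button is pressed down with the selector on step five (all of step 1 and value of joint start above 0.0045 m), for 0.05 s.
At the end, for the whole second after the job is handed in: The selector rests on step five (within 0.1 rad), both buttons are up (within 1 mm), and the two carving tools and the wax tin lie within 20 mm of where they were (all of step 1 and velocity of joint selector between -0.1 and 0.1 rad/s and value of joint each of start, stop below 0.001 m and distance of each of gouge, chisel, wax from where it was at the start of the episode below 0.02 m); the robot touches nothing.
It fails at once if the selector is turned past step five towards six (more than half a click) (value of joint selector above 2.9 rad).
It fails at once if the start button is pressed (over 3 mm) while the selector is not on step five (value of joint start above 0.003 m and (value of joint selector below 2.468 rad or value of joint selector above 2.768 rad)).
It fails at once if the red stop button is pressed (over 2 mm) (value of joint stop above 0.002 m).
It fails at once if the handle is pinched (over 2 N of the fingers on both flanks at once), or the arm or the gripper's body, not the fingers, pushes on the machine (over 2 N) ((contact force between the fingers and flank_ccw above 2 N and contact force between the fingers and flank_cw above 2 N) or contact force between the arm and machine above 2 N).
It fails at once if a carving tool or the wax tin is pushed away or lifted (over 20 mm) (distance of any of gouge, chisel, wax from where it was at the start of the episode above 0.02 m).
It also fails if it takes over 54 s, if anything falls off the work surface, if the arm or the gripper's body presses on something with over 40 N, if the wrist force passes 120 N, or if a joint passes its speed limit or range.

## Working session

There is one attempt and no reset: what is moved stays moved. The work goes in short steps, Python scripts to look and compute and a tool call to move; the robot and the scene stay as the last step left them, time stands still between calls to the robot, and variables do not carry over. Pictures are saved under pics/ and viewed, and the job is handed in when it is done.

Besides the shell and the picture viewer there is one more tool, called after "Request:" as name(argument=value, ...) on one line, values as JSON. drive_tool: Moves the arm, as the interface text tells. Its arguments: {"type":"object","properties":{"targets":{"type":"string"}},"required":["targets"]}

```bash
mkdir -p pics; ls; python3 - <<'E'
from cell import robot, imaging
import cv2, numpy as np
for n in("top","side"):
    cv2.imwrite(f"pics/{n}0.png",imaging.snapshot(n)); p=imaging.camera_params(n); print({k:(np.round(v,4).tolist() if k=="T" else v) for k,v in p.items()})
o=robot.get_obs(); print({k:np.round(v,4).tolist() for k,v in o.items()}, robot.pinch_z)
E
```

```text
pics
{'fx': 404.1023613687086, 'fy': 404.1023613687086, 'cx': 253.98795532431944, 'cy': 188.40297526769174, 'k1': -0.1005947140822888, 'T': [[0.0209, 0.9857, -0.1672, 0.3875], [-0.9997, 0.0192, -0.0118, -0.0775], [-0.0084, 0.1674, 0.9859, 0.9773], [0.0, 0.0, 0.0, 1.0]]}
{'fx': 441.9802454500723, 'fy': 441.9802454500723, 'cx': 246.12067566978266, 'cy': 196.6097545156629, 'k1': -0.16813794765001078, 'T': [[0.9939, 0.0339, -0.1045, 0.4002], [-0.1075, 0.4974, -0.8608, -1.0091], [0.0228, 0.8668, 0.4981, 0.6222], [0.0, 0.0, 0.0, 1.0]]}
{'clock': 0.1, 'qpos': [-1.105, 0.2413, 0.0039, 1.3352, -0.0, 1.5708], 'dq': [-0.0005, -0.0041, 0.004, -0.001, 0.0004, -0.0001], 'effort': [0.0005, -37.3138, 25.301, 0.0108, -0.0001, 0.0], 'tool_pos': [0.2243, -0.4462, 0.2305], 'ee_rot': [-0.0009, 0.973, 0.2308, -0.0002], 'ft_force': [-0.9867, 0.391, -0.1063], 'wrist_torque': [-0.032, -0.0159, -0.0074], 'width': 1.0007} 0.0187
```

View pics/top0.png

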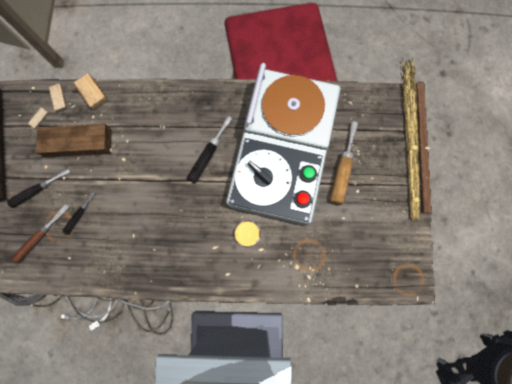

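View pics/side0.png

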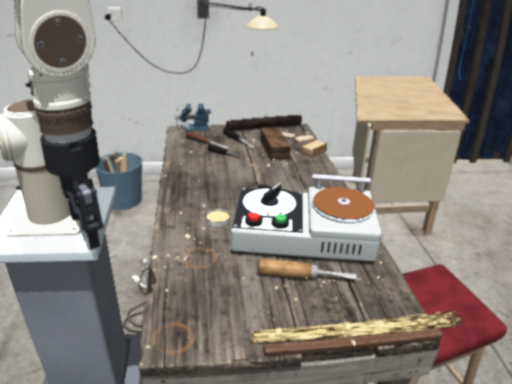

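```bash
python3 - <<'E'
import cv2
a=cv2.imread("pics/top0.png")[135:225,220:330]; cv2.imwrite("pics/top0c.png",cv2.resize(a,None,fx=7,fy=6.5,interpolation=cv2.INTER_CUBIC)[:600] if 0 else cv2.resize(a,None,fx=6.5,fy=6.5,interpolation=cv2.INTER_CUBIC))
a=cv2.imread("pics/side0.png")[165:265,225:390]; cv2.imwrite("pics/side0c.png",cv2.resize(a,None,fx=4.8,fy=4.8,interpolation=cv2.INTER_CUBIC))
a=cv2.imread("pics/top0.png")[55:230,180:370]; cv2.imwrite("pics/top0d.png",cv2.resize(a,None,fx=3.4,fy=3.4,interpolation=cv2.INTER_CUBIC))
E
```

```text
(no output)
```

View pics/top0c.png

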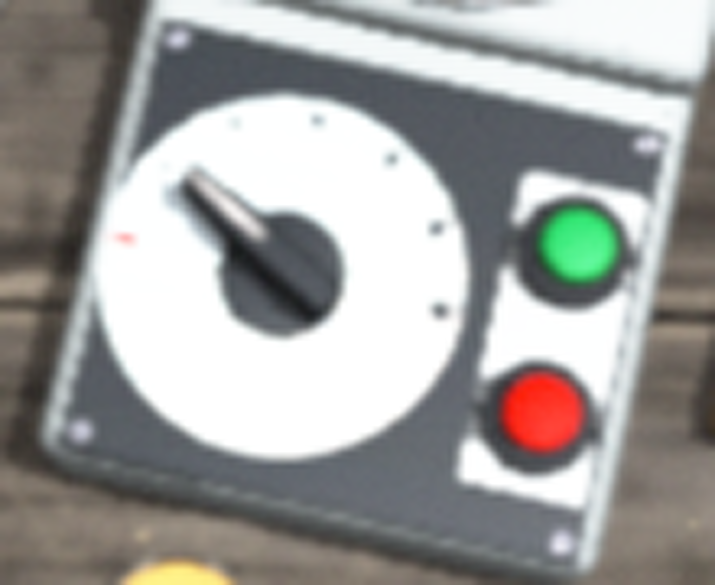

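View pics/side0c.png

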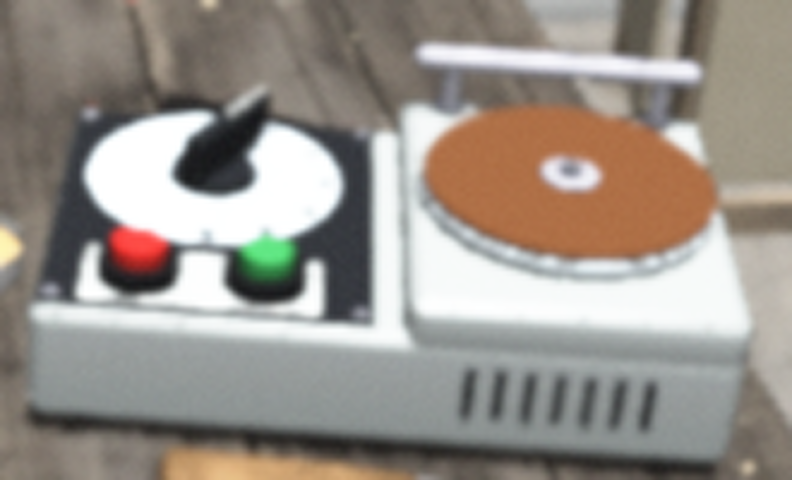

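View pics/top0d.png

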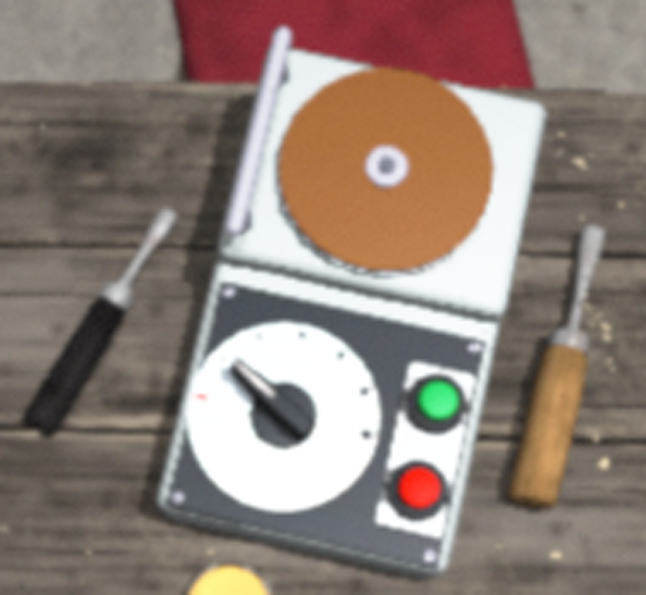

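```bash
cat > h.py <<'E'
import numpy as np, cv2
from cell import robot, imaging
from scipy.optimize import least_squares
def proj(n,P):
    p=imaging.camera_params(n); T=np.array(p["T"]); P=np.atleast_2d(P)
    c=(P-T[:3,3])@T[:3,:3]; s=np.c_[c[:,0]/-c[:,2],-c[:,1]/-c[:,2]]
    s=s*(1+p["k1"]*(s**2).sum(1,keepdims=True)); return s*[p["fx"],p["fy"]]+[p["cx"],p["cy"]]
def back(n,uv,z):
    return np.array([least_squares(lambda w:(proj(n,[w[0],w[1],z])-q).ravel(),[0.45,-0.1]).x for q in np.atleast_2d(uv)])
def w(m,P):  # machine (x,y,yaw) -> world
    P=np.atleast_2d(P); c,s=np.cos(m[2]),np.sin(m[2]); return np.c_[m[0]+c*P[:,0]-s*P[:,1],m[1]+s*P[:,0]+c*P[:,1],P[:,2]]
def crop(n,f,x0,y0,x1,y1,k):
    cv2.imwrite(f,cv2.resize(imaging.snapshot(n)[y0:y1,x0:x1],None,fx=k,fy=k,interpolation=cv2.INTER_CUBIC))
def un(c,k,x0,y0): return (np.array(c,float)+.5)/k-.5+[x0,y0]
E
python3 - <<'E'
from h import *
t=un([(579,243),(543,412),(282,277)],6.5,220,135)
s=un([(268,248),(138,242),(214,176)],4.8,225,165)
M=np.array([[-.058,-.068,.09],[-.118,-.068,.09],[-.088,.03,.072]])
for name,f in (("top",lambda m:(proj("top",w(m,M))-t)),("side",lambda m:(proj("side",w(m,M))-s)),("both",lambda m:np.r_[proj("top",w(m,M))-t,proj("side",w(m,M))-s])):
    r=least_squares(lambda m:f(m).ravel(),[.45,-.1,-.2]); print(name,r.x.round(4),np.degrees(r.x[2]).round(2),f(r.x).round(2).tolist())
m=r.x; print("axis,start,stop",w(m,M).round(4).tolist())
a=w(m,M)[2]
for nm,c,z in(("tip",(188,178),.105),("tail",(308,312),.105),("bar",(125,238),.072),("d2",(236,122),.072),("d3",(318,120),.072),("d4",(391,160),.072),("d5",(436,229),.072),("d6",(440,311),.072)):
    p=back("top",un([c],6.5,220,135),z)[0]-a[:2]; c_,s_=np.cos(m[2]),np.sin(m[2]); q=np.array([c_*p[0]+s_*p[1],-s_*p[0]+c_*p[1]])
    print(nm,np.hypot(*q).round(4),np.degrees(np.arctan2(q[0],q[1])).round(1))
E
```

```text
top [ 0.6478 -0.1334 -0.1997] -11.44 [[-0.11, 0.12], [0.13, -0.05], [-0.03, -0.07]]
side [ 0.6496 -0.1308 -0.2111] -12.09 [[-0.22, 0.53], [0.32, -0.18], [-0.11, -0.38]]
both [ 0.6485 -0.1332 -0.2044] -11.71 [[-0.37, -0.06], [-0.26, -0.27], [-0.3, -0.46], [-0.34, 1.21], [0.11, 0.59], [-0.52, 0.22]]
axis,start,stop [[0.5779, -0.188, 0.09], [0.5192, -0.1758, 0.09], [0.5684, -0.0859, 0.072]]
tip 0.0415 27.3
tail 0.0216 -127.4
bar 0.0561 0.5
d2 0.0572 61.4
d3 0.0574 90.9
d4 0.057 120.9
d5 0.0573 150.8
d6 0.0576 -179.6
```

```bash
python3 - <<'E'
from h import *
m=np.array([.648,-.1333,-.201])
im={}
for deg in (30,45,60):
    q=np.radians(deg); d=np.array([np.sin(q),np.cos(q)]); n=np.array([np.cos(q),-np.sin(q)])
    P=[[-.088,.03]+d*r+n*s for r,s in((.046,.0065),(.046,-.0065),(-.024,-.0065),(-.024,.0065))]
    P=w(m,np.c_[np.array(P),[.105]*4])
    for n_,k,x0,y0 in(("top",6.5,220,135),("side",4.8,225,165)):
        f=im.setdefault(n_,cv2.imread(f"pics/{n_}0c.png"))
        uv=((proj(n_,P)-[x0,y0]+.5)*k-.5).astype(np.int32)
        cv2.polylines(f,[uv],True,{30:(0,0,255),45:(0,255,0),60:(255,0,0)}[deg],1)
h=np.zeros((600,800,3),np.uint8)
a=im["top"][60:400,60:500]; b=im["side"][60:260,60:400]
h[:340,:440]=a; h[:200,450:790]=b
cv2.imwrite("pics/ov.png",h)
E
```

```text
(no output)
```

View pics/ov.png

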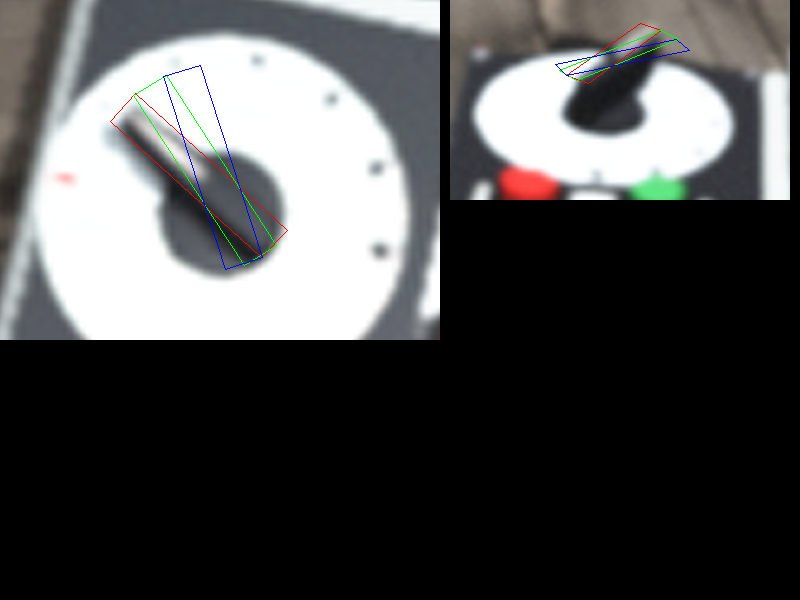

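```bash
cat >> h.py <<'E'
m=np.array([.648,-.1333,-.201])
def pose(deg,r=.032,off=.0175):
    q=np.radians(deg); d=np.array([np.sin(q),np.cos(q)]); n=np.array([np.cos(q),-np.sin(q)])
    P=w(m,np.r_[[-.088,.03]+d*r-n*off,.085])[0]; return P, (-deg+np.degrees(m[2])+180)
def st():
    o=robot.get_obs(); from scipy.spatial.transform import Rotation as R
    qq=np.array(o["ee_rot"]); X=R.from_quat(np.r_[qq[1:],qq[0]]).as_matrix()
    print("t",round(float(o["clock"]),2),"pos",np.round(o["tool_pos"],4).tolist(),"yawx",np.degrees(np.arctan2(X[1,0],X[0,0])).round(2),"zax",X[:,2].round(3).tolist(),"F",np.round(o["ft_force"],2).tolist(),"w",round(float(o["width"]),3),"q",np.round(o["qpos"],3).tolist())
E
python3 - <<'E'
from h import *
for d in (0,15,30,45,60,75,90,105,120,135,140,145): print(d,*[np.round(x,4) for x in pose(d)])
print(w(m,[-.058,-.068,.09]));st()
E
```

```text
0 [ 0.557  -0.0515  0.085 ] 168.4835
15 [ 0.5664 -0.0499  0.085 ] 153.4835
30 [ 0.5759 -0.0508  0.085 ] 138.4835
45 [ 0.5848 -0.0541  0.085 ] 123.4835
60 [ 0.5926 -0.0596  0.085 ] 108.4835
75 [ 0.5986 -0.0669  0.085 ] 93.4835
90 [ 0.6026 -0.0756  0.085 ] 78.4835
105 [ 0.6042 -0.085   0.085 ] 63.4835
120 [ 0.6033 -0.0944  0.085 ] 48.4835
135 [ 0.6    -0.1034  0.085 ] 33.4835
140 [ 0.5984 -0.1061  0.085 ] 28.4835
145 [ 0.5966 -0.1087  0.085 ] 23.4835
[[ 0.57759154 -0.18835133  0.09      ]]
t 0.1 pos [0.2243, -0.4462, 0.2305] yawx 26.69 zax [-0.001, 0.002, -1.0] F [-0.99, 0.39, -0.11] w 1.001 q [-1.105, 0.241, 0.004, 1.335, -0.0, 1.571]
```

Request:
drive_tool(targets="0.83 0.99 0 0 0 0.394 0;0.83 0.99 0 0 0 0.394 0;0.83 0.99 0 0 0 0.394 0;0.83 0.99 0 0 0 0.394 0;0.83 0.99 0 0 0 0.394 0")

```text
clock: 0.6
tool_pos: [0.308, -0.3468, 0.231]
ee_rot: [-0.0, 0.856, 0.517, -0.0]
ft_force: [0.7, 0.6, -0.2]
width: 0.143
```

```bash
python3 -c "from h import *;st()"
```

```text
t 0.6 pos [0.308, -0.3468, 0.231] yawx 62.31 zax [-0.001, 0.001, -1.0] F [0.74, 0.57, -0.18] w 0.143 q [-0.844, 0.17, -0.085, 1.317, -0.0, 1.21]
```

Request:
drive_tool(targets="0.83 0.99 0 0 0 0.393 0;0.83 0.99 0 0 0 0.393 0;0.83 0.99 0 0 0 0.393 0;0.83 0.99 0 0 0 0.393 0;0.83 0.99 0 0 0 0.393 0")

```text
clock: 1.1
tool_pos: [0.3907, -0.2485, 0.2309]
ee_rot: [-0.0, 0.659, 0.752, -0.0]
ft_force: [-0.0, -0.6, -1.1]
width: 0.004
```

Request:
drive_tool(targets="0.83 0.99 0 0 0 0.393 0;0.83 0.99 0 0 0 0.393 0;0.83 0.99 0 0 0 0.393 0;0.83 0.99 0 0 0 0.393 0;0.83 0.99 0 0 0 0.393 0")

```text
clock: 1.6
tool_pos: [0.4736, -0.15, 0.2309]
ee_rot: [-0.0, 0.401, 0.916, -0.0]
ft_force: [0.4, -0.7, 0.3]
width: -0.001
```

Request:
drive_tool(targets="0.83 0.97 -0.8 0 0 0.393 0;0.83 0.97 -0.8 0 0 0.393 0;0.83 0.97 -0.8 0 0 0.393 0;0.83 0.97 -0.8 0 0 0.393 0;0.83 0.97 -0.8 0 0 0.393 0;0.83 0.97 -0.8 0 0 0.393 0")

```text
clock: 2.2
tool_pos: [0.5563, -0.0541, 0.1515]
ee_rot: [-0.0, 0.106, 0.994, -0.0]
ft_force: [-0.3, 0.4, -0.4]
width: 0.0
```

```bash
python3 -c "
from h import *;st()
crop('top','pics/t1.png',215,100,335,220,5); crop('side','pics/s1.png',215,130,375,250,5)"
```

```text
t 2.2 pos [0.5563, -0.0541, 0.1515] yawx 167.83 zax [-0.0, -0.0, -1.0] F [-0.31, 0.44, -0.37] w 0.0 q [-0.097, 0.401, 0.02, 1.189, -0.0, 0.116]
```

View pics/t1.png

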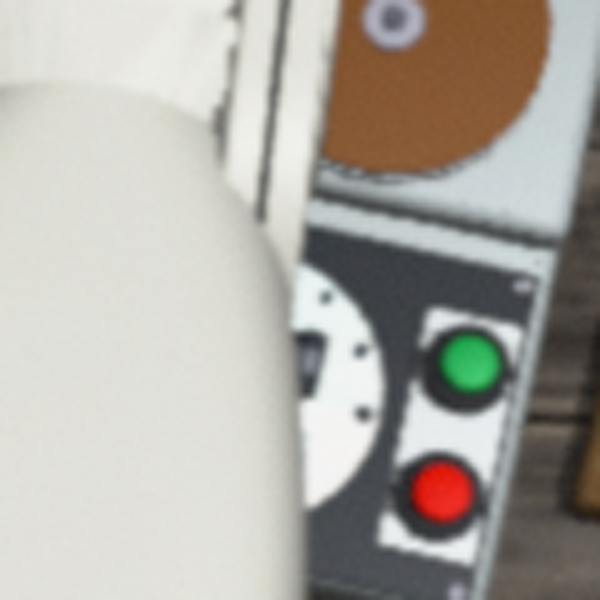

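View pics/s1.png

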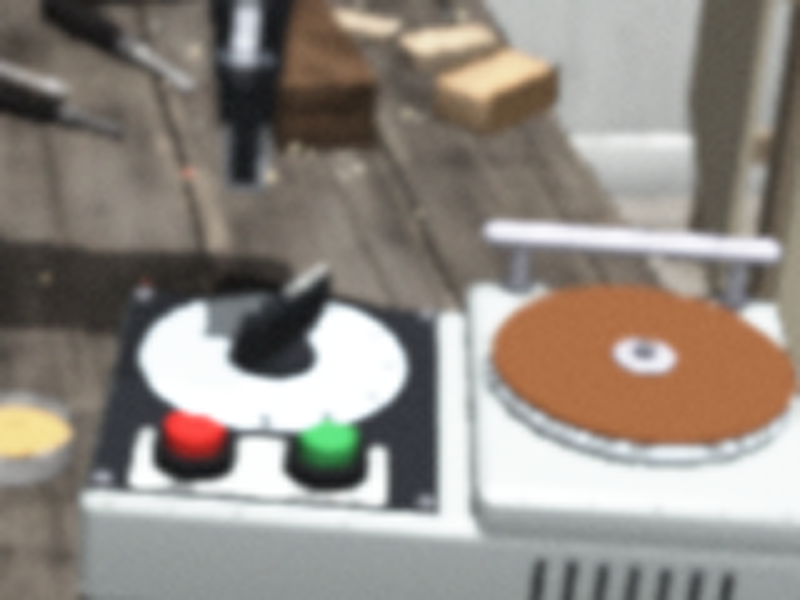

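```bash
python3 -c "
from h import *
o=robot.get_obs(); P=np.array(o['tool_pos']); print((proj('side',P)-[215,130]+.5)*5)
Y=np.radians(167.83); x=np.array([np.cos(Y),np.sin(Y),0]); y=np.array([np.sin(Y),-np.cos(Y),0])
for a in(-.011,.011):
  for b in(-.0145,.0145): print(((proj('side',P+a*x+b*y)-[215,130]+.5)*5).round(0))
"
```

```text
[[244.66593594 185.35051565]]
[[265. 200.]]
[[269. 174.]]
[[220. 197.]]
[[224. 171.]]
```

Request:
drive_tool(targets="0 0.02 -0.4 0 0 0 0;0 0.02 -0.66 0 0 0 0;0 0.02 -0.66 0 0 0 0;0 0.02 -0.66 0 0 0 0")

```text
clock: 2.7
tool_pos: [0.5566, -0.0515, 0.0863]
ee_rot: [0.0, 0.104, 0.995, -0.0]
ft_force: [0.8, -0.9, 0.5]
width: -0.002
```

```bash
python3 -c "
from h import *;st()
crop('side','pics/s2.png',225,150,345,240,6.5)"
```

```text
t 2.7 pos [0.5566, -0.0515, 0.0863] yawx 168.1 zax [0.001, -0.0, -1.0] F [0.82, -0.89, 0.52] w -0.002 q [-0.092, 0.457, -0.077, 1.037, -0.0, 0.115]
```

View pics/s2.png

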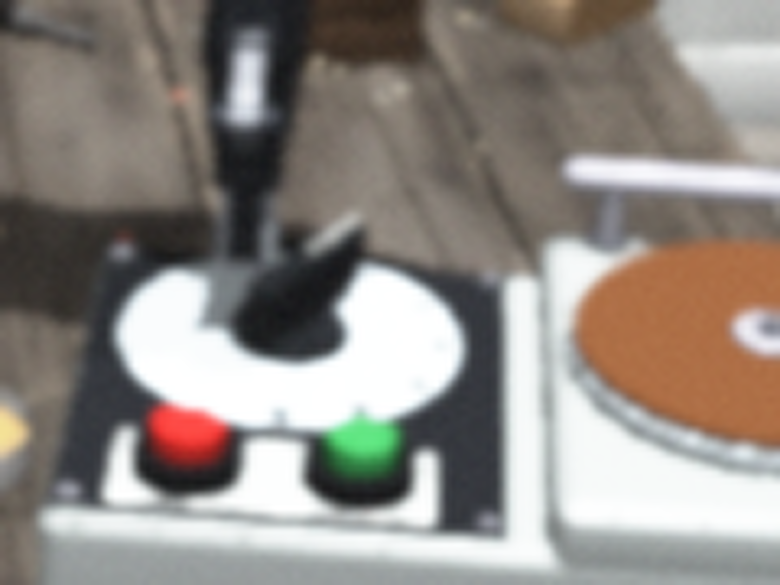

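```bash
cat >> h.py <<'E'
def rows(qs,c):
    # c = commanded x,y,yaw ; prints dx dy (units .1m), turn (units 90deg)
    for q in qs:
        P,y=pose(q); print(q,round((P[0]-c[0])/.1,2),round((P[1]-c[1])/.1,2),round((y-c[2])/90,3))
E
python3 -c "
from h import *
rows(np.arange(5,52.5,2.5),(.557,-.051,168.4))"
```

```text
5.0 0.03 0.0 -0.055
7.5 0.05 0.01 -0.082
10.0 0.06 0.01 -0.11
12.5 0.08 0.01 -0.138
15.0 0.09 0.01 -0.166
17.5 0.11 0.01 -0.194
20.0 0.13 0.01 -0.221
22.5 0.14 0.01 -0.249
25.0 0.16 0.01 -0.277
27.5 0.17 0.01 -0.305
30.0 0.19 0.0 -0.332
32.5 0.2 -0.0 -0.36
35.0 0.22 -0.01 -0.388
37.5 0.23 -0.01 -0.416
40.0 0.25 -0.02 -0.444
42.5 0.26 -0.02 -0.471
45.0 0.28 -0.03 -0.499
47.5 0.29 -0.04 -0.527
50.0 0.31 -0.05 -0.555
```

Request:
drive_tool(targets="0.03 0 0 0 0 -0.055 0;0.06 0.01 0 0 0 -0.11 0;0.09 0.01 0 0 0 -0.166 0;0.13 0.01 0 0 0 -0.221 0;0.16 0.01 0 0 0 -0.277 0;0.19 0 0 0 0 -0.332 0;0.20 0 0 0 0 -0.36 0;0.22 -0.01 0 0 0 -0.388 0;0.23 -0.01 0 0 0 -0.416 0;0.25 -0.02 0 0 0 -0.444 0;0.25 -0.02 0 0 0 -0.444 0")

```text
clock: 3.85
tool_pos: [0.5832, -0.0528, 0.0878]
ee_rot: [0.002, 0.436, 0.9, 0.001]
ft_force: [-1.0, 0.6, 0.5]
width: -0.002
```

```bash
python3 -c "
from h import *;st()
crop('side','pics/s3.png',225,150,345,240,6.5)
rows(np.arange(40,92.5,2.5),(.582,-.053,128.44))"
```

```text
t 3.85 pos [0.5832, -0.0528, 0.0878] yawx 128.25 zax [0.004, 0.0, -1.0] F [-1.05, 0.61, 0.48] w -0.002 q [-0.091, 0.5, -0.0, 1.066, 0.0, 0.813]
40.0 -0.0 0.0 0.0
42.5 0.01 -0.0 -0.027
45.0 0.03 -0.01 -0.055
47.5 0.04 -0.02 -0.083
50.0 0.06 -0.03 -0.111
52.5 0.07 -0.04 -0.138
55.0 0.08 -0.05 -0.166
57.5 0.09 -0.06 -0.194
60.0 0.11 -0.07 -0.222
62.5 0.12 -0.08 -0.25
65.0 0.13 -0.09 -0.277
67.5 0.14 -0.1 -0.305
70.0 0.15 -0.11 -0.333
72.5 0.16 -0.13 -0.361
75.0 0.17 -0.14 -0.388
77.5 0.17 -0.15 -0.416
80.0 0.18 -0.17 -0.444
82.5 0.19 -0.18 -0.472
85.0 0.2 -0.2 -0.5
87.5 0.2 -0.21 -0.527
90.0 0.21 -0.23 -0.555
```

View pics/s3.png

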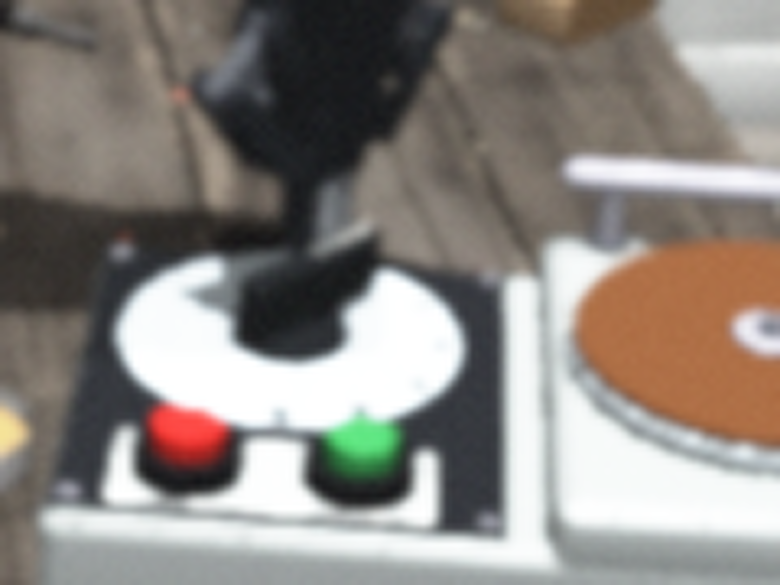

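Request:
drive_tool(targets="0.01 0 0 0 0 -0.027 0;0.03 -0.01 0 0 0 -0.055 0;0.04 -0.02 0 0 0 -0.083 0;0.06 -0.03 0 0 0 -0.111 0;0.07 -0.04 0 0 0 -0.138 0;0.07 -0.04 0 0 0 -0.138 0;0.07 -0.04 0 0 0 -0.138 0")

```text
clock: 4.6
tool_pos: [0.589, -0.057, 0.0861]
ee_rot: [0.001, 0.53, 0.848, 0.0]
ft_force: [0.6, 0.1, -1.0]
width: -0.001
```

```bash
python3 -c "
from h import *;st()
crop('side','pics/s4.png',225,150,345,240,6.5)
rows(np.arange(52.5,92.5,2.5),(.589,-.057,116.02))"
```

```text
t 4.6 pos [0.589, -0.057, 0.0861] yawx 115.93 zax [0.001, -0.0, -1.0] F [0.55, 0.08, -1.04] w -0.001 q [-0.096, 0.515, 0.02, 1.074, -0.0, 1.022]
52.5 -0.0 0.0 -0.0
55.0 0.01 -0.01 -0.028
57.5 0.02 -0.02 -0.056
60.0 0.04 -0.03 -0.084
62.5 0.05 -0.04 -0.112
65.0 0.06 -0.05 -0.139
67.5 0.07 -0.06 -0.167
70.0 0.08 -0.07 -0.195
72.5 0.09 -0.09 -0.223
75.0 0.1 -0.1 -0.25
77.5 0.1 -0.11 -0.278
80.0 0.11 -0.13 -0.306
82.5 0.12 -0.14 -0.334
85.0 0.13 -0.16 -0.362
87.5 0.13 -0.17 -0.389
90.0 0.14 -0.19 -0.417
```

View pics/s4.png

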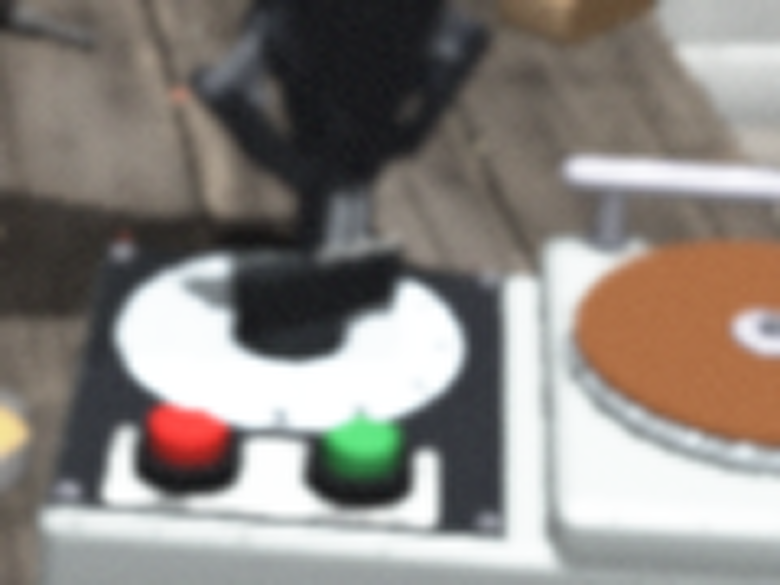

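Request:
drive_tool(targets="0.01 -0.01 0 0 0 -0.028 0;0.02 -0.02 0 0 0 -0.056 0;0.04 -0.03 0 0 0 -0.084 0;0.05 -0.04 0 0 0 -0.112 0;0.06 -0.05 0 0 0 -0.139 0;0.07 -0.06 0 0 0 -0.167 0;0.08 -0.07 0 0 0 -0.195 0;0.09 -0.09 0 0 0 -0.223 0;0.1 -0.1 0 0 0 -0.25 0;0.1 -0.11 0 0 0 -0.278 0;0.11 -0.13 0 0 0 -0.306 0;0.12 -0.14 0 0 0 -0.334 0;0.12 -0.14 0 0 0 -0.334 0;0.12 -0.14 0 0 0 -0.334 0")

```text
clock: 6.05
tool_pos: [0.6005, -0.0707, 0.0854]
ee_rot: [0.0, 0.732, 0.681, 0.0]
ft_force: [-0.5, 0.4, -0.3]
width: -0.001
```

```bash
python3 -c "
from h import *;st()
crop('side','pics/s5.png',225,150,345,240,6.5);crop('top','pics/t5.png',215,120,335,220,6)
rows(np.arange(82.5,115,2.5),(.601,-.071,85.96))"
```

```text
t 6.05 pos [0.6005, -0.0707, 0.0854] yawx 85.89 zax [0.0, -0.0, -1.0] F [-0.48, 0.45, -0.28] w -0.001 q [-0.117, 0.54, 0.061, 1.091, -0.0, 1.525]
82.5 -0.0 -0.0 0.0
85.0 0.01 -0.02 -0.028
87.5 0.01 -0.03 -0.055
90.0 0.02 -0.05 -0.083
92.5 0.02 -0.06 -0.111
95.0 0.02 -0.08 -0.139
97.5 0.03 -0.09 -0.166
100.0 0.03 -0.11 -0.194
102.5 0.03 -0.12 -0.222
105.0 0.03 -0.14 -0.25
107.5 0.03 -0.16 -0.278
110.0 0.03 -0.17 -0.305
112.5 0.03 -0.19 -0.333
```

View pics/s5.png

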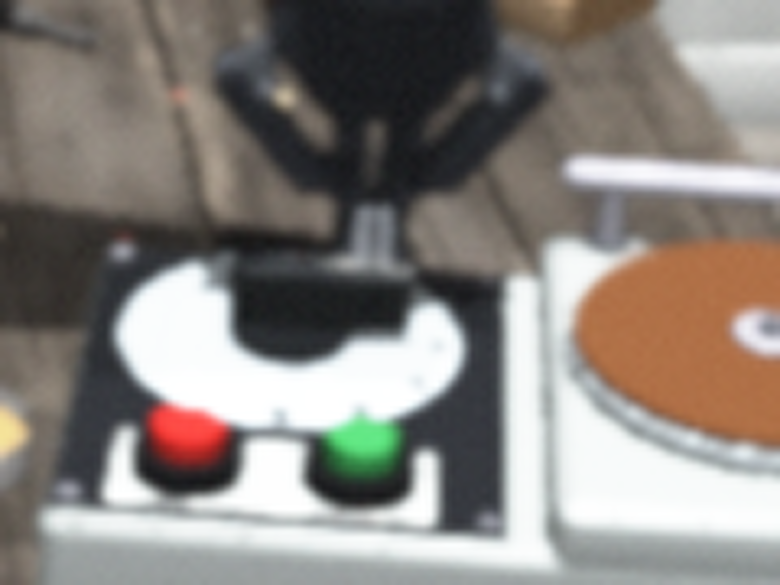

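View pics/t5.png

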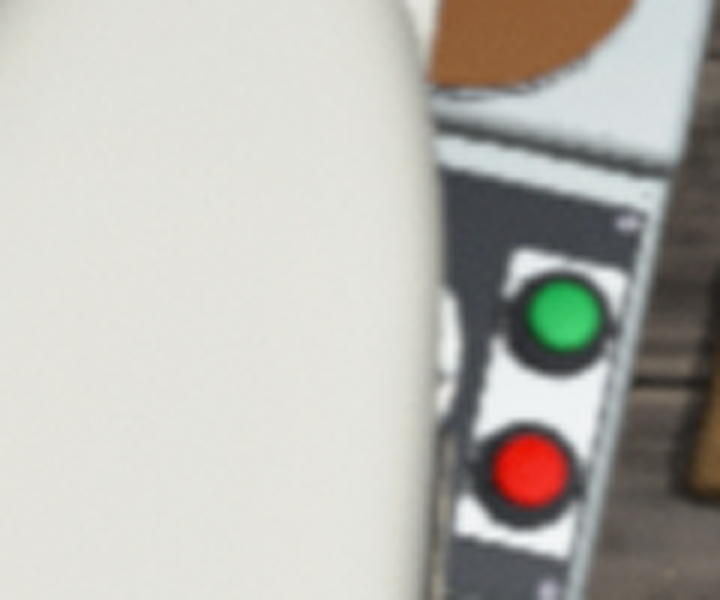

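```bash
cat >> h.py <<'E'
def tip(q,k=6.5,x0=225,y0=150,n="side"):
    q=np.radians(q); d=np.array([np.sin(q),np.cos(q)])
    P=w(m,np.r_[[-.088,.03]+d*.046,.105]); T=w(m,np.r_[[-.088,.03]-d*.024,.105])
    f=lambda P:((proj(n,P)[0]-[x0,y0]+.5)*k-.5).round(0).tolist()
    return f(P),f(T)
E
python3 -c "
from h import *
for q in (30,40,60,75,90,105,120,135,150,165): print(q,tip(q))"
```

```text
30 ([354.0, 216.0], [254.0, 287.0])
40 ([371.0, 223.0], [245.0, 283.0])
60 ([397.0, 239.0], [232.0, 274.0])
75 ([409.0, 254.0], [226.0, 266.0])
90 ([413.0, 270.0], [225.0, 258.0])
105 ([408.0, 285.0], [228.0, 250.0])
120 ([395.0, 299.0], [236.0, 243.0])
135 ([375.0, 311.0], [247.0, 237.0])
150 ([348.0, 319.0], [260.0, 233.0])
165 ([316.0, 323.0], [276.0, 231.0])
```

Request:
drive_tool(targets="0.01 -0.02 0 0 0 -0.028 0;0.01 -0.03 0 0 0 -0.055 0;0.02 -0.05 0 0 0 -0.083 0;0.02 -0.06 0 0 0 -0.111 0;0.02 -0.08 0 0 0 -0.139 0;0.03 -0.09 0 0 0 -0.166 0;0.03 -0.11 0 0 0 -0.194 0;0.03 -0.12 0 0 0 -0.222 0;0.03 -0.14 0 0 0 -0.25 0;0.03 -0.16 0 0 0 -0.278 0;0.03 -0.17 0 0 0 -0.305 0;0.03 -0.19 0 0 0 -0.333 0;0.03 -0.19 0 0 0 -0.333 0;0.03 -0.19 0 0 0 -0.333 0")

```text
clock: 7.55
tool_pos: [0.6035, -0.0897, 0.0853]
ee_rot: [-0.0, 0.883, 0.469, 0.0]
ft_force: [-0.3, -0.5, 0.6]
width: 0.001
```

```bash
python3 -c "
from h import *;st()
crop('side','pics/s6.png',225,150,345,240,6.5)
rows(np.arange(112.5,146,2.5),(.604,-.090,55.99))"
```

```text
t 7.55 pos [0.6035, -0.0897, 0.0853] yawx 55.92 zax [0.0, 0.0, -1.0] F [-0.29, -0.51, 0.6] w 0.001 q [-0.148, 0.55, 0.078, 1.098, 0.0, 2.018]
112.5 0.0 0.0 -0.0
115.0 -0.0 -0.01 -0.028
117.5 -0.0 -0.03 -0.056
120.0 -0.01 -0.04 -0.083
122.5 -0.01 -0.06 -0.111
125.0 -0.02 -0.08 -0.139
127.5 -0.02 -0.09 -0.167
130.0 -0.03 -0.1 -0.195
132.5 -0.03 -0.12 -0.222
135.0 -0.04 -0.13 -0.25
137.5 -0.05 -0.15 -0.278
140.0 -0.06 -0.16 -0.306
142.5 -0.06 -0.17 -0.333
145.0 -0.07 -0.19 -0.361
```

View pics/s6.png

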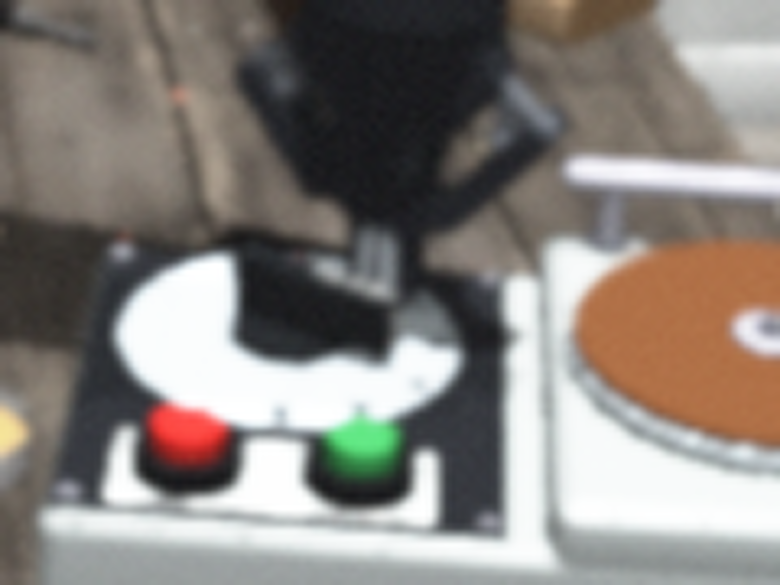

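Request:
drive_tool(targets="0 -0.01 0 0 0 -0.028 0;0 -0.03 0 0 0 -0.056 0;-0.01 -0.04 0 0 0 -0.083 0;-0.01 -0.06 0 0 0 -0.111 0;-0.02 -0.08 0 0 0 -0.139 0;-0.02 -0.09 0 0 0 -0.167 0;-0.03 -0.1 0 0 0 -0.195 0;-0.03 -0.11 0 0 0 -0.208 0;-0.03 -0.12 0 0 0 -0.222 0;-0.035 -0.125 0 0 0 -0.236 0;-0.04 -0.13 0 0 0 -0.25 0;-0.045 -0.14 0 0 0 -0.264 0;-0.05 -0.15 0 0 0 -0.278 0;-0.05 -0.15 0 0 0 -0.278 0;-0.05 -0.15 0 0 0 -0.278 0")

```text
clock: 9.1
tool_pos: [0.5985, -0.1048, 0.0853]
ee_rot: [0.0, 0.964, 0.266, -0.0]
ft_force: [0.6, -0.4, 0.2]
width: -0.001
```

```bash
python3 -c "
from h import *;st()
crop('side','pics/s7.png',225,150,345,240,6.5)"
```

```text
t 9.1 pos [0.5985, -0.1048, 0.0853] yawx 30.82 zax [-0.0, -0.0, -1.0] F [0.59, -0.44, 0.2] w -0.001 q [-0.173, 0.546, 0.07, 1.095, -0.0, 2.43]
```

View pics/s7.png

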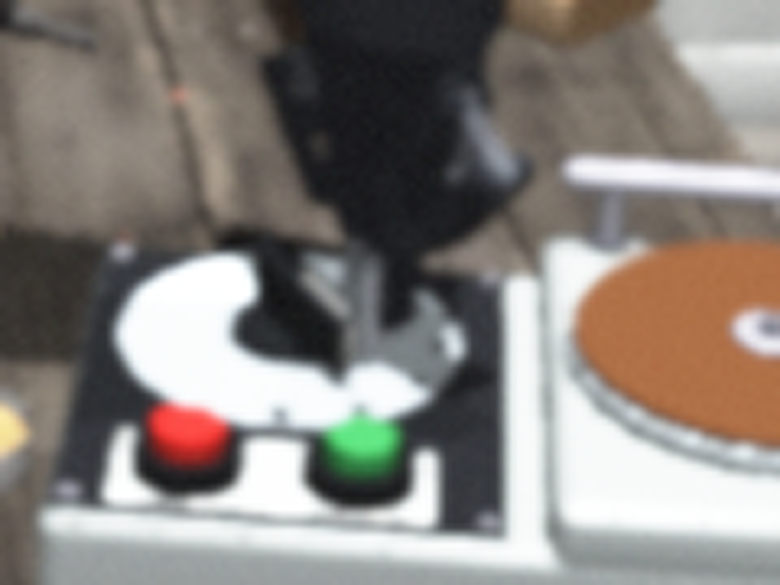

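Request:
drive_tool(targets="0.04 0.025 0 0 0 0 0;0.04 0.025 0.1 0 0 0 0;0.04 0.025 0.4 0 0 0 0;0.04 0.025 0.65 0 0 0 0;-0.08 -0.4 0.65 0 0 0 0;-0.2 -0.83 0.65 0 0 0 0;-0.2 -0.83 0.65 0 0 0 0;-0.2 -0.83 0.65 0 0 0 0")

```text
clock: 9.95
tool_pos: [0.5785, -0.1888, 0.1511]
ee_rot: [0.0, 0.964, 0.265, 0.0]
ft_force: [-0.5, 0.5, 0.1]
width: -0.003
```

```bash
python3 -c "
from h import *;st()
crop('side','pics/s8.png',225,150,345,240,6.5);crop('top','pics/t8.png',215,120,335,220,6)"
```

```text
t 9.95 pos [0.5785, -0.1888, 0.1511] yawx 30.7 zax [0.001, 0.0, -1.0] F [-0.51, 0.53, 0.1] w -0.003 q [-0.316, 0.497, 0.169, 1.242, 0.0, 2.29]
```

View pics/s8.png

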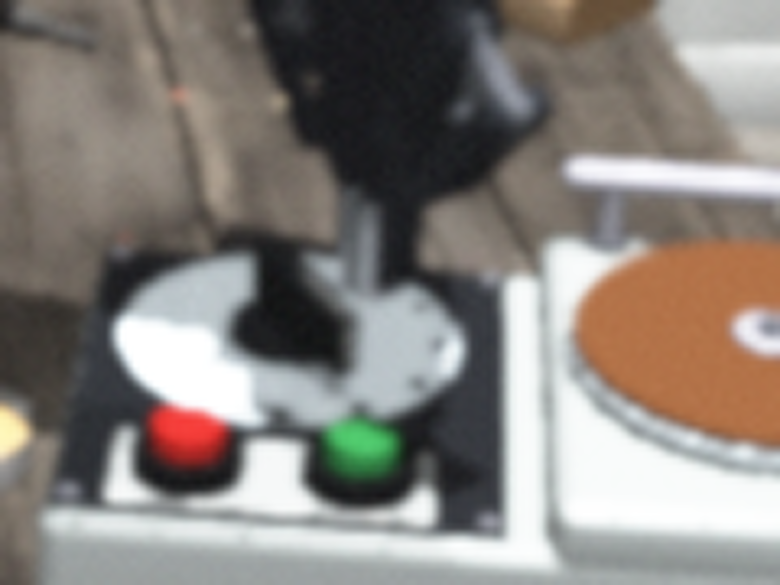

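View pics/t8.png

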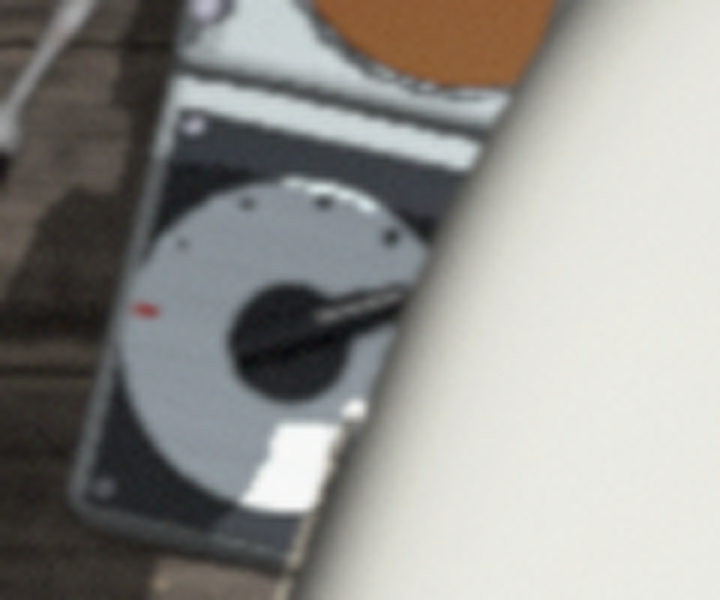

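```bash
python3 -c "
from h import *
for q in(135,140,150,160): print(q,tip(q,6,215,120,'top'))
P=np.array(robot.get_obs()['tool_pos']); print(((proj('side',P)-[225,150]+.5)*6.5), ((proj('side',w(m,[-.058,-.068,.09]))-[225,150]+.5)*6.5))"
```

```text
135 ([396.0, 262.0], [235.0, 361.0])
140 ([401.0, 271.0], [233.0, 357.0])
150 ([410.0, 291.0], [228.0, 346.0])
160 ([415.0, 311.0], [226.0, 335.0])
[[374.86585391 287.84213401]] [[360.67739749 442.53591204]]
```

Request:
drive_tool(targets="0 0 -0.3 0 0 0 0;0 0 -0.5 0 0 0 0;0 0 -0.57 0 0 0 0;0 0 -0.6 0 0 0 0;0 0 -0.62 0 0 0 0;0 0 -0.64 0 0 0 0;0 0 -0.65 0 0 0 0;0 0 -0.66 0 0 0 0;0 0 -0.66 0 0 0 0;0 0 -0.66 0 0 0 0")

```text
clock: 11.05
tool_pos: [0.5795, -0.1873, 0.0879]
ee_rot: [0.0, 0.964, 0.266, 0.002]
ft_force: [-5.2, 4.3, 13.2]
width: -0.002
```

```bash
python3 -c "
from h import *;st()
crop('side','pics/s9.png',225,150,345,240,6.5)"
```

```text
t 11.05 pos [0.5795, -0.1873, 0.0879] yawx 30.86 zax [0.004, 0.0, -1.0] F [-5.21, 4.33, 13.21] w -0.002 q [-0.313, 0.543, 0.073, 1.097, 0.001, 2.29]
```

View pics/s9.png

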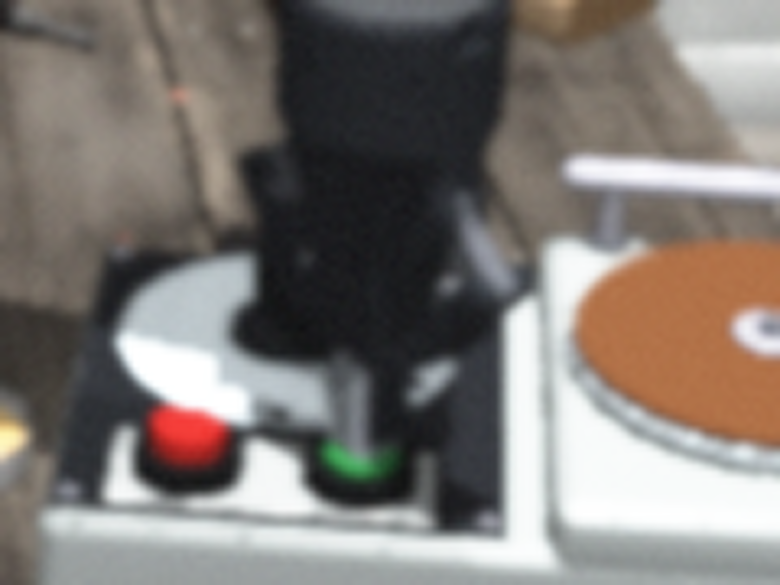

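Request:
drive_tool(targets="0 0 0 0 0 0 0;0 0 0 0 0 0 0;0 0 0 0 0 0 0")

```text
clock: 11.4
tool_pos: [0.5795, -0.1873, 0.0879]
ee_rot: [0.0, 0.964, 0.266, 0.002]
ft_force: [-5.6, 3.7, 14.2]
width: -0.003
```

```bash
python3 -c "
from h import *;st()
crop('side','pics/s10.png',265,190,315,230,15)
print(((proj('side',w(m,[[-.058,-.068,.09],[-.058,-.068,.084]]))-[265,190]+.5)*15), (proj('side',np.array(robot.get_obs()['tool_pos']))-[265,190]+.5)*15)
a=cv2.imread('pics/side0.png')[190:230,265:315]; cv2.imwrite('pics/s0z.png',cv2.resize(a,None,fx=15,fy=15,interpolation=cv2.INTER_CUBIC))"
```

```text
t 11.4 pos [0.5795, -0.1873, 0.0879] yawx 30.86 zax [0.004, 0.0, -1.0] F [-5.65, 3.71, 14.2] w -0.003 q [-0.313, 0.543, 0.073, 1.097, 0.001, 2.29]
[[232.33245575 421.23672009]
 [229.8530004  454.93587162]] [[242.95290195 428.4358434 ]]
```

View pics/s10.png

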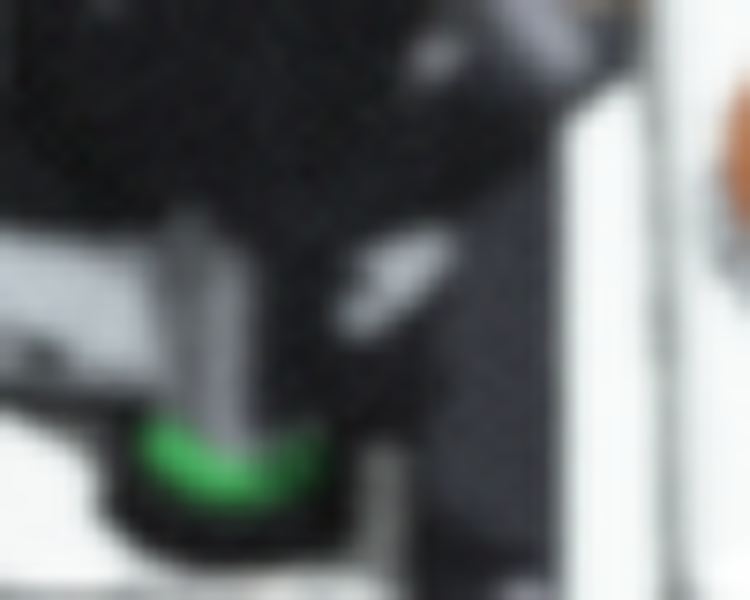

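View pics/s0z.png

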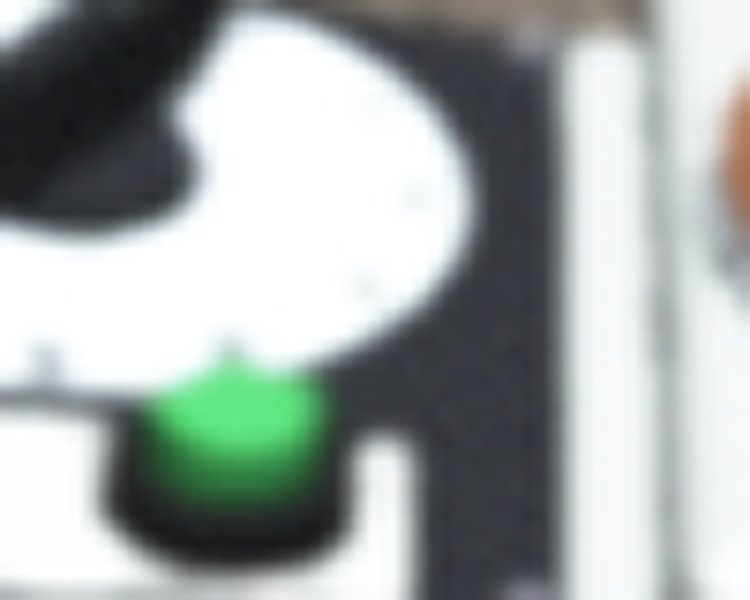

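```bash
python3 -c "
from h import *
o=robot.get_obs(); print(np.round(o['wrist_torque'],3),np.round(o['ft_force'],2))
F=np.array(o['ft_force']);t=np.array(o['wrist_torque'])
r0=np.cross(F,t)/(F@F); print(r0, t@F/np.linalg.norm(F))
u=F/np.linalg.norm(F); 
for z in(0,.05,.1,.15,.2): print(z, r0+u*((z-r0[2])/u[2]), r0+u*((-z-r0[2])/u[2]))
"
```

```text
[ 0.882  1.225 -0.054] [-5.11  4.65 14.54]
[-0.06970155  0.04840379 -0.04001119] 0.024859077688837748
0 [-0.0837798   0.06120484  0.        ] [-0.0837798   0.06120484  0.        ]
0.05 [-0.10137269  0.07720167  0.05      ] [-0.0661869  0.045208  -0.05     ]
0.1 [-0.11896558  0.09319851  0.1       ] [-0.04859401  0.02921116 -0.1       ]
0.15 [-0.13655847  0.10919535  0.15      ] [-0.03100112  0.01321432 -0.15      ]
0.2 [-0.15415137  0.12519219  0.2       ] [-0.01340823 -0.00278252 -0.2       ]
```

Request:
drive_tool(targets="0 0 -0.01 0 0 0 0;0 0 -0.02 0 0 0 0;0 0 -0.03 0 0 0 0;0 0 -0.03 0 0 0 0;0 0 -0.03 0 0 0 0")

```text
clock: 11.95
tool_pos: [0.5796, -0.1873, 0.0877]
ee_rot: [0.001, 0.964, 0.266, 0.003]
ft_force: [-10.2, 5.6, 26.5]
width: 0.004
```

```bash
python3 -c "
from h import *;st()
crop('side','pics/s11.png',265,190,315,230,15)"
```

```text
t 11.95 pos [0.5796, -0.1873, 0.0877] yawx 30.86 zax [0.005, -0.0, -1.0] F [-10.17, 5.61, 26.47] w 0.004 q [-0.313, 0.542, 0.071, 1.094, 0.001, 2.29]
```

View pics/s11.png

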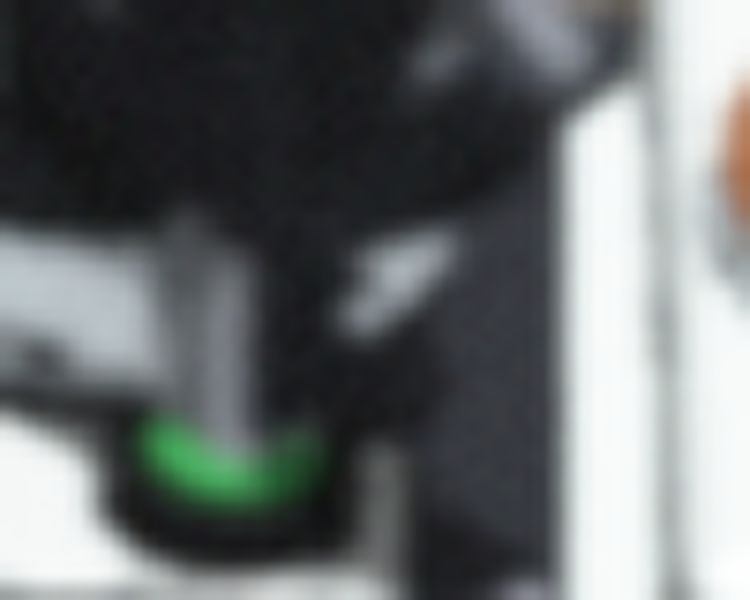

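```bash
python3 -c "
from h import *
im=imaging.snapshot('side'); cv2.imwrite('pics/s12.png',im)
a=cv2.imread('pics/side0.png')
for r in range(212,228): print(r,[int(x) for x in a[r,274:290,1]],[int(x) for x in im[r,274:290,1]])
"
```

```text
212 [255, 255, 255, 255, 253, 244, 236, 247, 253, 254, 255, 254, 253, 246, 225, 177] [172, 142, 116, 107, 107, 124, 116, 83, 51, 35, 28, 25, 31, 49, 69, 76]
213 [255, 255, 255, 254, 252, 235, 219, 236, 249, 252, 250, 241, 218, 178, 131, 96] [169, 144, 121, 107, 111, 122, 115, 80, 50, 33, 26, 27, 28, 33, 38, 42]
214 [254, 254, 254, 252, 246, 234, 227, 232, 239, 237, 221, 178, 129, 93, 72, 63] [151, 141, 118, 105, 112, 124, 113, 83, 47, 31, 29, 25, 28, 30, 30, 33]
215 [241, 243, 243, 240, 235, 232, 230, 231, 230, 225, 203, 160, 107, 71, 59, 58] [116, 118, 113, 100, 110, 125, 116, 84, 49, 34, 27, 26, 27, 30, 31, 30]
216 [170, 197, 222, 231, 232, 231, 230, 231, 230, 228, 217, 181, 122, 73, 58, 58] [72, 86, 99, 97, 109, 125, 117, 83, 50, 32, 29, 26, 27, 24, 25, 27]
217 [108, 159, 203, 225, 230, 231, 231, 231, 231, 230, 220, 183, 124, 74, 59, 59] [52, 84, 99, 101, 110, 125, 116, 84, 50, 36, 36, 36, 32, 24, 27, 29]
218 [75, 121, 172, 204, 221, 226, 229, 229, 227, 225, 207, 166, 109, 65, 59, 79] [69, 108, 126, 121, 121, 129, 124, 97, 65, 54, 56, 52, 40, 25, 25, 30]
219 [63, 91, 128, 161, 185
[... 569 characters left out ...]
 39, 70]
223 [34, 41, 49, 62, 69, 75, 74, 75, 71, 66, 55, 49, 41, 58, 135, 228] [29, 39, 51, 66, 81, 87, 94, 90, 79, 61, 44, 32, 18, 25, 43, 76]
224 [32, 34, 37, 42, 44, 46, 48, 48, 46, 42, 40, 36, 35, 58, 145, 232] [31, 27, 32, 37, 43, 47, 51, 51, 44, 38, 33, 26, 23, 23, 47, 80]
225 [49, 31, 29, 31, 35, 32, 34, 33, 34, 32, 31, 28, 40, 80, 170, 239] [44, 29, 31, 29, 29, 31, 34, 33, 32, 29, 28, 21, 23, 32, 56, 86]
226 [114, 69, 43, 34, 29, 31, 29, 28, 30, 31, 35, 46, 82, 146, 218, 248] [93, 59, 40, 35, 27, 27, 28, 27, 27, 29, 31, 34, 34, 50, 74, 96]
227 [195, 150, 108, 75, 63, 58, 55, 58, 65, 76, 92, 121, 166, 223, 246, 253] [168, 131, 98, 73, 59, 50, 51, 53, 60, 67, 78, 81, 86, 94, 105, 116]
```

Request:
drive_tool(targets="0 0 0.05 0 0 0 0;0 0 0.1 0 0 0 0;0 0 0.4 0 0 0 0;0 0 0.8 0 0 0 0;0 0 1 0 0 0 0;0 0 1 0 0 0 0")

```text
clock: 12.65
tool_pos: [0.5814, -0.189, 0.1857]
ee_rot: [0.003, 0.964, 0.266, 0.004]
ft_force: [0.3, -0.9, 0.2]
width: 0.001
```

Request:
drive_tool(targets="-0.5 -0.5 0.3 0 0 0 0;-1 -1 0.5 0 0 0 0;-1 -1 0.5 0 0 0 0;-1 -1 0.5 0 0 0 0;-1 -1 0.5 0 0 0 0")

```text
clock: 13.15
tool_pos: [0.478, -0.2888, 0.2308]
ee_rot: [-0.0, 0.964, 0.264, 0.0]
ft_force: [0.4, -0.2, 0.2]
width: 0.003
```

Request:
drive_tool(targets="-0.5 -0.5 0 0 0 0 0;-1 -1 0 0 0 0 0;-1 -1 0 0 0 0 0;-1 -1 0 0 0 0 0;-1 -1 0 0 0 0 0")

```text
clock: 13.65
tool_pos: [0.3788, -0.3873, 0.2299]
ee_rot: [-0.001, 0.964, 0.266, -0.0]
ft_force: [-0.6, -0.4, 0.3]
width: -0.003
```

```bash
python3 -c "
from h import *;st()
crop('side','pics/s13.png',225,150,345,240,6.5);crop('top','pics/t13.png',180,75,370,255,3.3)
for q in(135,150,165): print(q,tip(q,3.3,180,75,'top'),tip(q))
im=imaging.snapshot('side');cv2.imwrite('pics/s13f.png',im);t=imaging.snapshot('top');cv2.imwrite('pics/t13f.png',t)
a=cv2.imread('pics/side0.png')
for r in range(214,224): print(r,[int(x) for x in a[r,276:287,1]],[int(x) for x in im[r,276:287,1]])
"
```

```text
t 13.65 pos [0.3788, -0.3873, 0.2299] yawx 30.8 zax [-0.001, 0.002, -1.0] F [-0.61, -0.37, 0.31] w -0.003 q [-0.797, 0.326, 0.118, 1.364, 0.001, 1.807]
135 ([333.0, 292.0], [245.0, 347.0]) ([375.0, 311.0], [247.0, 237.0])
150 ([341.0, 308.0], [241.0, 339.0]) ([348.0, 319.0], [260.0, 233.0])
165 ([344.0, 325.0], [239.0, 330.0]) ([316.0, 323.0], [276.0, 231.0])
214 [254, 252, 246, 234, 227, 232, 239, 237, 221, 178, 129] [254, 253, 250, 240, 234, 238, 243, 242, 229, 185, 134]
215 [243, 240, 235, 232, 230, 231, 230, 225, 203, 160, 107] [247, 245, 241, 238, 236, 236, 236, 230, 212, 167, 114]
216 [222, 231, 232, 231, 230, 231, 230, 228, 217, 181, 122] [230, 237, 237, 236, 236, 236, 236, 233, 225, 188, 131]
217 [203, 225, 230, 231, 231, 231, 231, 230, 220, 183, 124] [212, 231, 235, 236, 236, 236, 236, 234, 227, 192, 130]
218 [172, 204, 221, 226, 229, 229, 227, 225, 207, 166, 109] [180, 213, 229, 232, 234, 234, 233, 230, 215, 175, 114]
219 [128, 161, 185, 203, 209, 211, 207, 197, 176, 137, 88] [135, 171, 196, 211, 218, 221, 216, 208, 186, 143, 95]
220 [102, 126, 147, 162, 168, 171, 166, 157, 137, 106, 72] [107, 133, 153, 169, 178, 179, 173, 164, 144, 110, 74]
221 [89, 107, 120, 128, 133, 134, 130, 123, 108, 85, 61] [93, 113, 126, 136, 143, 143, 141, 127, 112, 89, 61]
222 [70, 86, 100, 106, 110, 109, 108, 96, 83, 64, 50] [75, 92, 103, 113, 115, 115, 112, 103, 89, 66, 53]
223 [49, 62, 69, 75, 74, 75, 71, 66, 55, 49, 41] [53, 62, 73, 81, 80, 80, 78, 69, 59, 47, 44]
```

View pics/s13.png

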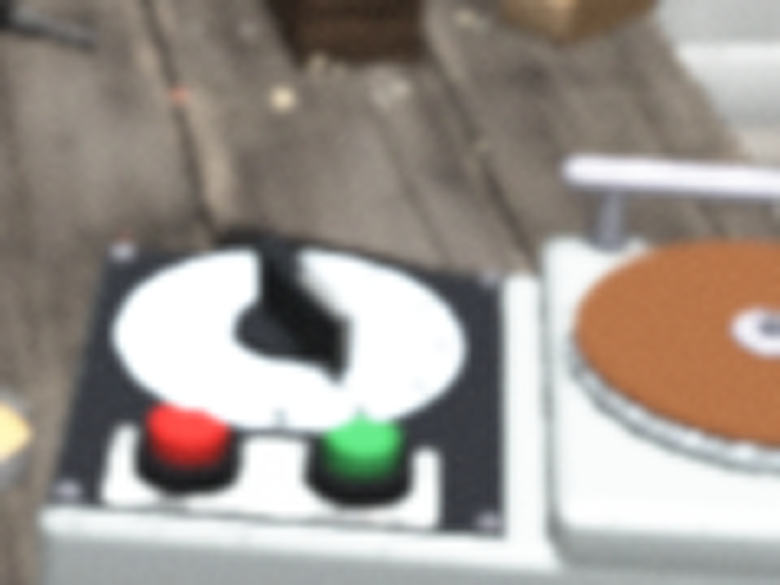

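View pics/t13.png

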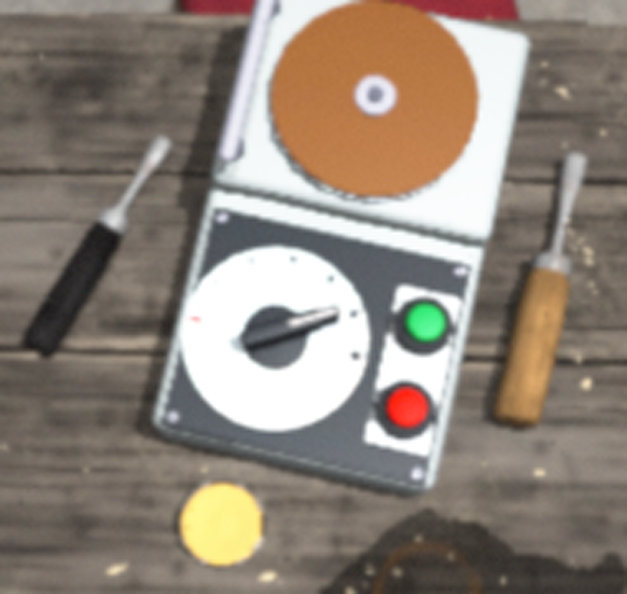

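```bash
python3 -c "
from h import *
print(robot.sign_off())"
```

```text
the job is handed in; nothing more can be done
None
```

I pushed the selector from step one to step five with the shut fingers, one click at a time. Then I pressed the green start button down, let it come back up, moved clear and handed the job in at about 14 s; no verdict is reported.

**Selector:** the last pictures from both cameras show the pointer on the fifth dot, about 150°.

**Buttons:** the green button's picture rows match those from before the press, so it is back up. The red button was not touched and looks unchanged.

**Bystanders and arm:** in the final top view the two carving tools and the wax tin lie as they did at the start, judged by eye and not measured. The arm is clear, with force readings of noise only.

**One disagreement:** the press met a hard stop with the TCP reading 87.7 mm, not the expected 84 mm, and the force reached about 26 N. In the side picture the top of the button dropped by about 2.2 pixels, which matches its full 6 mm travel, so I take the press as complete. I did not explain the 3.7 mm difference.

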